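# Grade the sinkers along the batten

## Task

Stand the four fishing sinkers upright on the four white marks of the dark batten, one centred on each mark, lined up by size: the smallest on the mark nearest the red clicker counter, each next one bigger, and the biggest on the mark nearest the white dish of swivels. Leave the counter and the dish where they are, and let go of everything.

Things in the scene. Friction and masses are not known exactly. Their poses are not given: they have to be found in the camera images.
- sinker_yellow: fishing sinker, yellow, the smallest: an upright solid round iron weight, flat base 25 mm across, straight-sided up to 19 mm, then tapering in to its shoulder 24 mm up, with a small thin brass eye on top (9 mm wide loop) to 34 mm overall; about 80 g. Loose, standing on the bench. Origin: centre of its underside, z up
- sinker_green: fishing sinker, green, the second smallest: an upright solid round iron weight, flat base 32 mm across, straight-sided up to 26 mm, then tapering in to its shoulder 33 mm up, with a small thin brass eye on top (9 mm wide loop) to 43 mm overall; about 180 g. Loose, standing on the bench. Origin: centre of its underside, z up
- sinker_blue: fishing sinker, blue, the second biggest: an upright solid round iron weight, flat base 39 mm across, straight-sided up to 34 mm, then tapering in to its shoulder 42 mm up, with a small thin brass eye on top (9 mm wide loop) to 52 mm overall; about 335 g. Loose, standing on the bench. Origin: centre of its underside, z up
- sinker_grey: fishing sinker, grey, the biggest: an upright solid round iron weight, flat base 46 mm across, straight-sided up to 41 mm, then tapering in to its shoulder 51 mm up, with a small thin brass eye on top (9 mm wide loop) to 61 mm overall; about 565 g. Loose, standing on the bench. Origin: centre of its underside, z up
- mark_1: round white painted mark, 52 mm across and flat, the leftmost of the row of four (marks 70 mm apart, centre to centre) on top of a fixed dark wooden batten 75 mm wide, 280 mm long and 10 mm high that lies across the bench, beyond the sinkers. Origin: centre of the mark, at the batten's top (10 mm above the bench); its y axis runs along the row. Left means towards +y
- mark_2: round white painted mark, 52 mm across and flat, the second from the left of the row of four (marks 70 mm apart, centre to centre) on top of a fixed dark wooden batten 75 mm wide, 280 mm long and 10 mm high that lies across the bench, beyond the sinkers. Origin: centre of the mark, at the batten's top (10 mm above the bench); its y axis runs along the row. Left means towards +y
- mark_3: round white painted mark, 52 mm across and flat, the third from the left of the row of four (marks 70 mm apart, centre to centre) on top of a fixed dark wooden batten 75 mm wide, 280 mm long and 10 mm high that lies across the bench, beyond the sinkers. Origin: centre of the mark, at the batten's top (10 mm above the bench); its y axis runs along the row. Left means towards +y
- mark_4: round white painted mark, 52 mm across and flat, the rightmost of the row of four (marks 70 mm apart, centre to centre) on top of a fixed dark wooden batten 75 mm wide, 280 mm long and 10 mm high that lies across the bench, beyond the sinkers. Origin: centre of the mark, at the batten's top (10 mm above the bench); its y axis runs along the row. Left means towards +y
- clicker: red round clicker counter lying on its back, 48 mm across and 26 mm high, with a steel press button to 32 mm high and a steel finger ring out to 44 mm along its +x. It is loose on the bench just past one end of the batten (either end), 85 mm from the nearest mark. Do not shift it. Origin: centre of its underside
- dish: white ceramic dish of steel swivels, 76 mm across the rim, 22 mm high. It is loose on the bench just past the other end of the batten, 85 mm from the nearest mark. Do not shift it. Origin: centre of its underside. (Unlisted: a three-tier tray and a folded net frame stand beyond the work, about 0.8 m ahead, well to the left and right)
There are look-alikes about, which are no part of the job. Several things have the shape of the sinker_green; the one meant has the colours described above.

How it is judged:
By the outcome, as a careful person would: the job done as asked, in the order asked, and still so for the second after the job is handed in, with the robot touching nothing.
It also fails if it takes over 93 s, if anything falls off the work surface, if the arm or the gripper's body presses on something with over 40 N, if the wrist force passes 120 N, or if a joint passes its speed limit or range.

## Robot

A 6-joint arm with a two-finger parallel gripper is mounted at the origin on the work surface. World frame = base frame: x ahead of the robot, y to its left, z up, the work surface at z = 0. Lengths are in m, angles in rad, forces in N, time in s.
With the tool pointing down it reaches from about 0.325 to 0.775 m from the base axis. Payload 9.3 kg.
Tool frame: the origin (TCP) lies at the very end of the fingers, on their centre line; the grasp point (between the pads) lies 19 mm behind it; z points along the fingers, y is the line along which they close (so a half turn about z gives the same grasp; the last joint's range is limited). The gripper opens to 85 mm and grips with 20 to 120 N. Pads are 22 mm wide; open, the fingers measure 114 mm over their backs; the gripper's body (76 mm by 85 mm) begins 54 mm behind the grasp point. The pads swing forward as they close: fully open they stand 13 mm farther back than shut.
Start: joints at [-1.399, 0.259, 0.021, 1.334, 0, 1.418], TCP at [0.176, -0.521, 0.231] pointing down, gripper open.
Joint ranges: [-3.04, 3.04], [-0.91, 1.82], [-1.04, 1.36], [-1.92, 1.95], [-1.52, 1.45], [-3.14, 3.14]. Speed limits (rad/s): [2.22, 2.22, 2.79, 3.14, 3.14, 3.14].

## Interface

Orientations are given as a unit quaternion [w, x, y, z].
In Python, from station import state, get_image, finish_job, look_for, cut_out, spot_point gives the robot as it stands.
- The arm moves only by the tool step_arm, never from a script. Its argument "series" is a list of rows, each a list of 7 numbers: the turn, a rotation vector about the tool's x, y, z in units of 0.15 rad (1.0 is 0.15 rad), then the shift along the tool's x, y, z in units of 3 cm (1.0 is 3 cm), then the opening, from -1 (shut) to 1 (fully open). A call has 1 to 8 rows; each row shifts and turns the commanded pose from where the row before left it, along the tool's axes as they then stand; what a row does not reach is not made up. A row lasts 1/8 s, in which the tool goes at most 62.5 mm and 10.7 degrees, less where a joint would pass 70% of its speed; a pose out of reach is approached as far as the arm can. A call with a number of a shift or a turn outside -1 to 1 is refused whole. A call with a gripper value outside its range is refused whole. The fingers move at their own pace and stop on an object; "grip_force" is the grip in N (left out, the last holds). Time passes only in rows, so rows that do not move let the fingers close. It gives the time, the measured TCP pose, the force, the opening and the grip force at its end, in the units of the state.
- state(): the state, without advancing time (a new reading comes with each control period).
- get_image(name): name is "scene" or "top" or "wrist"; returns a dict with "pixels" (384x512x3 uint8, blue, green, red), "fx", "fy", "cx", "cy" (pixels), "R" (3x3) and "t" (3): a world point X has camera coordinates R X + t. Camera axes: x right, y down, z forward; pixel columns grow to the right and rows downward; lengths in m; the calibration is good to about 2 mm. A picture is of the moment at which its call begins. There is no depth.
- finish_job(): hands the job in; it is judged then, once.
Trained networks look in a picture, given as the dict that the camera call returned (one of the last four; its "shot" number tells which), for a name from the list of things; names that differ only in an ending like _2 or _b are one class to them, and where a whole thing is asked for, a point or a joint stands for the part that bears it (a point fixed in the world has none). Each returns a list of dicts, best first, with "p" (0 to 1); they miss things now and then, are a little off and sometimes report something else, mostly with a low value. They report only what shows in the picture. A call takes as long as a camera call. They do not tell look-alikes from the thing itself.
- look_for(picture, label): "pixel" ([column, row] in pixels, amid what is visible of it).
- cut_out(picture, label): "region" (384x512 bool, what is visible of it) and "pixel" ([column, row] in pixels, amid what is visible of it).
- spot_point(picture, label): "pixel" ([column, row] in pixels: a listed point, or the origin of a listed thing).
The state is a dict: "t": time; "joint_positions": joint angles; "joint_vel": joint speeds; "joint_efforts": joint torques, N m; "tool_pos": TCP position; "eef_rot": TCP orientation; "ft_force": force on the tool from outside, world axes, zero at the start; "moment": the same for the moment, N m; "grip_width": finger opening in m; "gripper_force": force on a finger pad.
Only numpy, scipy, OpenCV 4.12 (cv2) and the standard library are available. Lean on these libraries where they do the work, as an engineer would, in place of code of your own. Each camera call takes 0.05 s, during which the arm holds its last target. There are 200 camera calls.

## Working session

There is one attempt and no reset: what is moved stays moved. The work goes in short steps, Python scripts to look and compute and a tool call to move; the robot and the scene stay as the last step left them, time stands still between calls to the robot, and variables do not carry over. Pictures are saved under pics/ and viewed, at most 14 in all, crops included, and the job is handed in when it is done.

Besides the shell and the picture viewer there is one more tool, called as name(argument=value, ...), one argument or row to a line, values as JSON. step_arm: Moves the arm, as the interface text tells. Its arguments: {"type":"object","properties":{"series":{"type":"array"},"grip_force":{"type":"number"}},"required":["series"]}

```bash
ls; mkdir -p pics
cat > h.py <<'E'
import numpy as np,cv2
from station import *
def ground(im,px,z):
    R=np.array(im["R"]);t=np.array(im["t"])
    d=R.T@np.array([(px[0]-im["cx"])/im["fx"],(px[1]-im["cy"])/im["fy"],1]);c=-R.T@t
    return c+d*(z-c[2])/d[2]
def proj(im,X):
    p=np.array(im["R"])@X+np.array(im["t"]);return np.array([im["fx"]*p[0]/p[2]+im["cx"],im["fy"]*p[1]/p[2]+im["cy"]])
E
python3 - <<'E'
from h import *
a=get_image("top");b=get_image("scene")
cv2.imwrite("pics/top.png",a["pixels"]);cv2.imwrite("pics/scene.png",b["pixels"])
print(state())
for n in ["sinker_yellow","sinker_green","sinker_blue","sinker_grey","mark_1","mark_2","mark_3","mark_4","clicker","dish"]:
  for im,k in((a,"top"),(b,"scene")):
    for r in spot_point(im,n)[:5]:
        print(n,k,round(r["p"],2),np.round(r["pixel"]),ground(im,r["pixel"],.01 if "mark" in n else 0)[:2].round(4))
E
```

```text
pics
{'t': 0.1, 'joint_positions': array([-1.39861901e+00,  2.59124510e-01,  2.08272263e-02,  1.33368162e+00,
        1.72915775e-05,  1.41818816e+00]), 'joint_vel': array([-0.00182695, -0.0017246 ,  0.00069193, -0.00084487,  0.00037812,
       -0.00141274]), 'joint_efforts': array([ 5.32793056e-03, -5.56691587e+01,  3.45070732e+01,  1.15723358e-02,
       -5.55352790e-05, -2.77807302e-06]), 'tool_pos': array([ 0.17546099, -0.52099835,  0.2307287 ]), 'eef_rot': array([-5.91343923e-04,  9.86843079e-01,  1.61679894e-01,  2.85996620e-06]), 'ft_force': array([ 0.10265014, -0.0334608 ,  0.59694966]), 'moment': array([-0.03743048,  0.03282822, -0.04008981]), 'gripper_force': 0.0, 'grip_width': 0.08525307378911445}
sinker_yellow top 0.68 [230. 236.] [0.4851 0.088 ]
sinker_yellow scene 0.43 [290. 205.] [0.4857 0.088 ]
sinker_green top 0.79 [114. 224.] [0.4803 0.3395]
sinker_green top 0.67 [177. 228.] [0.4866 0.2035]
sinker_green top 0.62 [145. 238.] [0.4586 0.2688]
sinker_green top 0.25 [287. 170.] [ 0.6442 -0.0193]
sinker_green scene 0.78 [394. 260.] [0.4723 0.337 ]
sinker_green scene 0.75 
[... 1577 characters left out ...]
[ 0.6402 -0.0237]
mark_4 top 0.9 [319. 172.] [ 0.6454 -0.0899]
mark_4 top 0.88 [255. 164.] [0.6477 0.0529]
mark_4 top 0.66 [351. 173.] [ 0.6509 -0.1598]
mark_4 scene 0.84 [224. 230.] [0.6491 0.0386]
mark_4 scene 0.78 [201. 219.] [ 0.6598 -0.0216]
mark_4 scene 0.53 [165. 189.] [ 0.6508 -0.1534]
mark_4 scene 0.52 [184. 203.] [ 0.6527 -0.0863]
clicker top 0.6 [219. 160.] [0.6499 0.1356]
clicker top 0.49 [316. 237.] [ 0.5033 -0.0962]
clicker scene 0.6 [263. 262.] [0.6518 0.1486]
dish top 0.95 [384. 182.] [ 0.6413 -0.2363]
dish top 0.16 [144. 240.] [0.4542 0.2709]
dish scene 0.7 [143. 176.] [ 0.6524 -0.2409]
dish scene 0.34 [208. 219.] [ 0.6445 -0.0177]
dish scene 0.22 [293. 206.] [0.484  0.0948]
```

View pics/top.png

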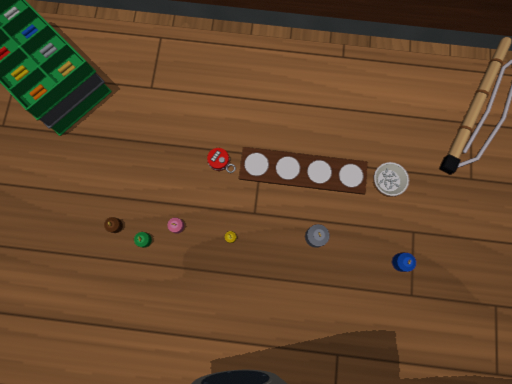

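Run:
```python
import cv2
a=cv2.imread("pics/scene.png")[90:310,110:430]
cv2.imwrite("pics/sc.png",cv2.resize(a,None,fx=2.5,fy=2.5,interpolation=cv2.INTER_CUBIC))
```

```text
(no output)
```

View pics/sc.png

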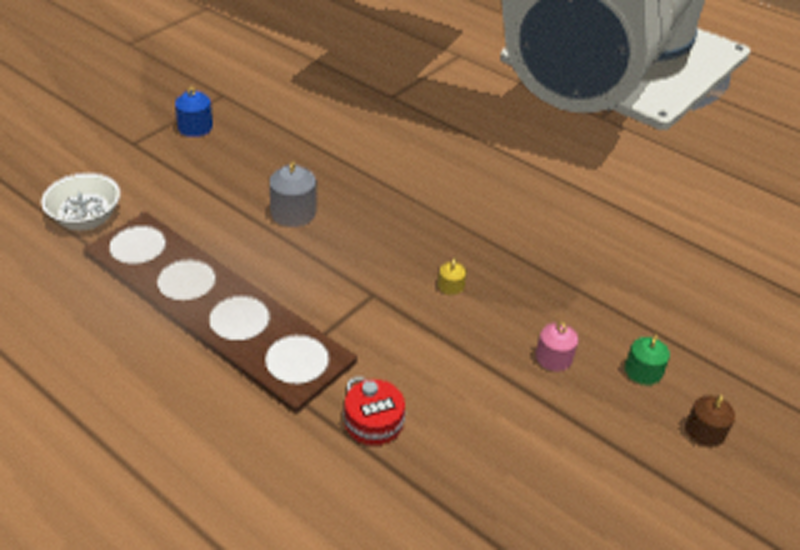

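Top view: the red clicker (218,158) is at the left (+y) end of the batten and the dish (391,179) at the right. So the order is yellow on mark_1, green on mark_2, blue on mark_3, grey on mark_4. Three things have the green sinker's shape: brown (113,225), green (143,240) and pink (176,225). Only (143,240) is green, and the enlarged scene crop confirms it at about (648,360).

```bash
cat >> h.py <<'E'
from scipy.optimize import least_squares
G=dict(yellow=(.025,.019,.024,.034),green=(.032,.026,.033,.043),blue=(.039,.034,.042,.052),grey=(.046,.041,.051,.061))
HS=dict(yellow=((20,120,60),(35,255,255)),green=((50,120,40),(80,255,255)),blue=((105,130,40),(130,255,255)),grey=((0,0,40),(179,75,190)))
def mask(im,c,near,rad):
    m=cv2.inRange(cv2.cvtColor(im["pixels"],cv2.COLOR_BGR2HSV),*map(np.array,HS[c]))
    w=np.zeros_like(m);cv2.circle(w,tuple(int(v) for v in near),int(rad),255,-1)
    m=cv2.morphologyEx(m&w,cv2.MORPH_CLOSE,np.ones((3,3)))
    n,l,s,ce=cv2.connectedComponentsWithStats(m)
    k=1+np.argmax(s[1:,4]);return l==k
def sil(im,c,xy,z0=0):
    d,h1,h2,_=G[c];a=np.linspace(0,2*np.pi,48)
    P=[proj(im,np.array([xy[0]+r*np.cos(t),xy[1]+r*np.sin(t),z])) for r,z in((d/2,z0),(d/2,z0+h1),(d/2*.45,z0+h2)) for t in a]
    return cv2.convexHull(np.float32(P))
def silc(im,c,xy,z0=0):
    m=cv2.moments(sil(im,c,xy,z0));return np.array([m["m10"],m["m01"]])/m["m00"],m["m00"]
def fit(im,c,xy,z0=0,rad=22):
    near=silc(im,c,xy,z0)[0];m=mask(im,c,near,rad);ys,xs=np.nonzero(m);q=np.array([xs.mean(),ys.mean()])
    r=least_squares(lambda p:silc(im,c,p,z0)[0]-q,xy,diff_step=1e-3)
    return r.x,m.sum(),silc(im,c,r.x,z0)[1]
def marks(im,near):
    out=[]
    g=cv2.cvtColor(im["pixels"],cv2.COLOR_BGR2HSV)
    m=cv2.inRange(g,np.array((0,0,130)),np.array((179,60,255)))
    n,l,s,ce=cv2.connectedComponentsWithStats(m)
    for p in near:
        q=proj(im,np.array([*p,.01]));k=1+np.argmin(np.linalg.norm(ce[1:]-q,axis=1))
        out.append((*ground(im,ce[k],.01)[:2],s[k,4]))
    return np.array(out)
E
python3 - <<'E'
from h import *
print("W",state()["tool_pos"])
for k in("top","scene"):
    im=get_image(k);print(k,"cam",(-np.array(im["R"]).T@np.array(im["t"])).round(3),im["fx"])
    M=marks(im,[(.6477,.05),(.645,-.02),(.645,-.09),(.65,-.158)]);print(M.round(4),np.linalg.norm(np.diff(M[:,:2],axis=0),axis=1))
    for c,p in dict(yellow=(.485,.088),green=(.456,.266),blue=(.471,-.278),grey=(.504,-.097)).items():
        r=fit(im,c,p);print(c,r[0].round(4),r[1],round(r[2]))
E
```

```text
W [ 0.1754874  -0.52123391  0.23126071]
top cam [0.416 0.033 0.83 ] 384.45013953446625
[[ 6.479e-01  5.100e-02  4.150e+02]
 [ 6.474e-01 -1.900e-02  4.160e+02]
 [ 6.470e-01 -8.880e-02  4.150e+02]
 [ 6.467e-01 -1.589e-01  4.250e+02]] [0.06995886 0.06988738 0.0700455 ]
yellow [0.4818 0.087 ] 120 120
green [0.4545 0.2698] 201 237
blue [ 0.4718 -0.2781] 338 401
grey [ 0.5046 -0.0938] 434 460
scene cam [1.006 0.414 0.587] 367.41557143121884
[[ 6.496e-01  5.110e-02  3.990e+02]
 [ 6.494e-01 -1.890e-02  3.490e+02]
 [ 6.492e-01 -8.870e-02  3.060e+02]
 [ 6.487e-01 -1.588e-01  2.770e+02]] [0.07000193 0.069854   0.07009292]
yellow [0.4831 0.0864] 127 131
green [0.4556 0.2691] 242 280
blue [ 0.4738 -0.2778] 206 239
grey [ 0.5058 -0.0942] 402 414
```

step_arm(
  series=[
    [0,0,-1,0,0,0,1],
    [0,0,-1,0,0,0,1],
    [0,0,-1,0,0,0,1],
    [0,0,-1,0,0,0,1],
    [0,0,-1,0,0,0,1],
    [0,0,-1,0,0,0,1],
    [0,0,-1,0,0,0,1],
    [0,0,-1,0,0,0,1],
  ],
  grip_force=60,
)

```text
t: 2.2
tool_pos: [0.1755, -0.5212, 0.2313]
eef_rot: [0.0, 0.721, 0.692, 0.0]
ft_force: [0.4, -0.5, 0.3]
grip_width: 0.0853
gripper_force: 0.0
```

step_arm(
  series=[
    [0,0,-0.28,0,0,0,1],
    [0,0,0,0.9,1,0.4,1],
    [0,0,0,0.9,1,0.4,1],
    [0,0,0,0.9,1,0.4,1],
    [0,0,0,0.9,1,0.4,1],
    [0,0,0,0.9,1,0.4,1],
    [0,0,0,0.9,1,0.4,1],
    [0,0,0,0.9,1,0.4,1],
  ],
)

```text
t: 3.2
tool_pos: [0.3872, -0.3322, 0.147]
eef_rot: [0.0, 0.709, 0.706, -0.0]
ft_force: [0.7, 0.2, 0.0]
grip_width: 0.0854
gripper_force: 0.0
```

step_arm(
  series=[
    [0,0,0,0.9,1,0.4,1],
    [0,0,0,0.9,1,0.4,1],
    [0,0,0,0,0.9,0.4,1],
    [0,0,0,0,0,0,1],
    [0,0,0,0,0,0,1],
  ],
)

```text
t: 3.82
tool_pos: [0.4731, -0.2794, 0.1113]
eef_rot: [-0.0, 0.708, 0.706, -0.0]
ft_force: [-0.8, -0.3, -0.3]
grip_width: 0.0857
gripper_force: 0.0
```

Run:
```python
from h import *
s=state();print(s["tool_pos"],s["eef_rot"],s["joint_positions"])
im=get_image("wrist");cv2.imwrite("pics/w1.png",im["pixels"])
print((-np.array(im["R"]).T@np.array(im["t"])).round(3),proj(im,np.array([.4728,-.278,.0])))
try: print(fit(im,"blue",np.array([.4728,-.278]),0,150))
except Exception as e: print(e)
```

```text
[ 0.47306511 -0.27942139  0.11134223] [-2.23881029e-04  7.08491397e-01  7.05719404e-01 -1.11797853e-04] [-6.86181205e-01  3.20084313e-01 -2.06156089e-01  1.04502398e+00
 -1.77226232e-04  8.88535357e-01]
[ 0.474 -0.205  0.254] [254.69485711 185.71303178]
(array([ 0.47227523, -0.27696591]), np.int64(2600), 2884.6434832405066)
```

View pics/w1.png

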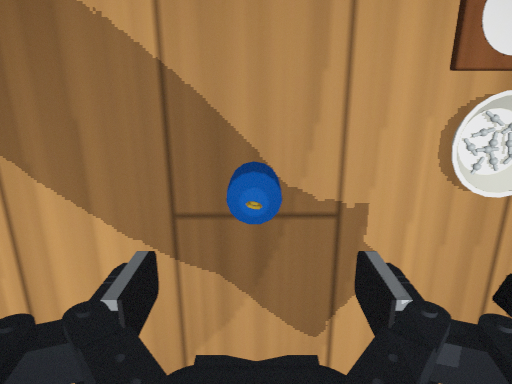

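The wrist view shows blue at (254,192), midway between the fingers, which agrees with the fixed cameras to 1 mm. I'll go down and grip it.

step_arm(
  series=[
    [0,0,0,0.07,0,0.8,1],
    [0,0,0,0,0,0.9,1],
    [0,0,0,0,0,0.9,1],
    [0,0,0,0,0,0.64,1],
    [0,0,0,0,0,0,-0.4],
    [0,0,0,0,0,0,-1],
    [0,0,0,0,0,0,-1],
    [0,0,0,0,0,0,-1],
  ],
)

```text
t: 4.88
tool_pos: [0.4736, -0.2779, 0.0156]
eef_rot: [0.001, 0.709, 0.706, -0.0]
ft_force: [-2.3, -0.3, 6.2]
grip_width: 0.0366
gripper_force: 59.8
```

step_arm(
  series=[
    [0,0,0,0,0,0,-1],
    [0,0,0,0,0,-0.3,-1],
    [0,0,0,0,0,-0.5,-1],
    [0,0,0,0,0,0,-1],
  ],
)

```text
t: 5.38
tool_pos: [0.4743, -0.2779, 0.0398]
eef_rot: [0.001, 0.708, 0.706, 0.0]
ft_force: [0.5, 0.5, -2.7]
grip_width: 0.0366
gripper_force: 60.8
```

Run:
```python
from h import *
im=get_image("scene");q=proj(im,np.array([.4728,-.278,.03])).astype(int)
cv2.imwrite("pics/s2.png",cv2.resize(im["pixels"][max(0,q[1]-60):q[1]+40,q[0]-60:q[0]+60],None,fx=5,fy=5,interpolation=cv2.INTER_CUBIC))
print(state()["grip_width"],state()["ft_force"])
```

```text
0.03658414795562356 [ 0.15030094  0.13447157 -2.47861446]
```

View pics/s2.png

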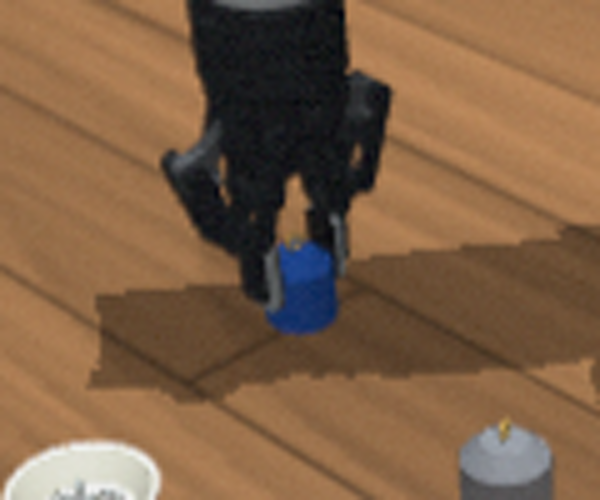

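Held upright and clear of the bench. I'll carry it to mark_3.

step_arm(
  series=[
    [0,0,0,0,0,-0.9,-1],
    [0,0,0,0.6,0.5,0,-1],
    [0,0,0,1,0.9,0,-1],
    [0,0,0,1,0.9,0,-1],
    [0,0,0,1,0.9,0,-1],
    [0,0,0,1,0.9,0,-1],
    [0,0,0,1,0.9,0,-1],
    [0,0,0,0.7,0.8,0,-1],
  ],
)

```text
t: 6.42
tool_pos: [0.6489, -0.0874, 0.0645]
eef_rot: [-0.0, 0.708, 0.706, -0.0]
ft_force: [1.1, -0.0, -2.4]
grip_width: 0.0363
gripper_force: 61.0
```

step_arm(
  series=[
    [0,0,0,0,0,0,-1],
    [0,0,0,0,0,0.5,-1],
    [0,0,0,0,0,0,-1],
  ],
)

```text
t: 6.8
tool_pos: [0.6465, -0.0894, 0.048]
eef_rot: [-0.002, 0.709, 0.705, -0.001]
ft_force: [-0.2, -0.4, -3.5]
grip_width: 0.0367
gripper_force: 61.1
```

step_arm(
  series=[
    [0,0,0,0,0.06,0.4,-1],
    [0,0,0,0,0,0.3,-1],
    [0,0,0,0,0,0,-1],
    [0,0,0,0,0,0,-1],
  ],
)

```text
t: 7.3
tool_pos: [0.6501, -0.0891, 0.0292]
eef_rot: [0.0, 0.709, 0.706, 0.0]
ft_force: [1.0, -0.5, -3.0]
grip_width: 0.0363
gripper_force: 61.2
```

step_arm(
  series=[
    [0,0,0,0,-0.03,0.1,-1],
    [0,0,0,0,0,0,-1],
    [0,0,0,0,0,0,-1],
  ],
)

```text
t: 7.68
tool_pos: [0.6492, -0.089, 0.0262]
eef_rot: [0.0, 0.709, 0.706, 0.0]
ft_force: [0.6, 0.1, -3.1]
grip_width: 0.0365
gripper_force: 61.2
```

Run:
```python
from h import *
for k in "top","scene","top":
    im=get_image(k);s=state();print(s["tool_pos"].round(4),s["ft_force"].round(1))
    if k=="scene": print(fit(im,"blue",np.array([.648,-.0888]),.01))
```

```text
[ 0.6492 -0.089   0.0262] [-1.6 -0.1 -3. ]
[ 0.6492 -0.089   0.0262] [-0.2  0.4 -3.4]
(array([ 0.63861446, -0.11913762]), np.int64(2), 348.1566033536801)
[ 0.6492 -0.089   0.0262] [-0.4 -0.  -2.9]
```

step_arm(
  series=[
    [0,0,0,0,-0.02,0.06,-1],
    [0,0,0,0,0,0,-1],
    [0,0,0,0,0,0,-1],
  ],
)

```text
t: 8.2
tool_pos: [0.6491, -0.0891, 0.0257]
eef_rot: [0.001, 0.708, 0.706, 0.001]
ft_force: [-1.7, 1.6, 6.7]
grip_width: 0.0364
gripper_force: 62.2
```

step_arm(
  series=[
    [0,0,0,0,0,0,0.3],
    [0,0,0,0,0,0,1],
    [0,0,0,0,0,0,1],
    [0,0,0,0,0,-0.8,1],
    [0,0,0,0,0,-1,1],
    [0,0,0,0,0,-1,1],
    [0,0,0,-0.1,-0.5,-0.3,1],
    [0,0,0,0,-1,0,1],
  ],
)

```text
t: 9.2
tool_pos: [0.6028, -0.0921, 0.1169]
eef_rot: [0.0, 0.708, 0.706, 0.0]
ft_force: [0.8, -0.3, -0.0]
grip_width: 0.0855
gripper_force: 0.0
```

step_arm(
  series=[
    [0,0,0,0,-1,0,1],
    [0,0,0,0,-1,0,1],
    [0,0,0,0,-1,0,1],
    [0,0,0,0,-0.3,0,1],
    [0,0,0,0,0,0,1],
  ],
)

```text
t: 9.82
tool_pos: [0.5041, -0.0916, 0.1172]
eef_rot: [0.0, 0.709, 0.706, 0.0]
ft_force: [0.5, 0.2, 0.2]
grip_width: 0.0855
gripper_force: 0.0
```

Run:
```python
from h import *
s=state();print(s["tool_pos"])
for k in("scene","wrist","top"):
    im=get_image(k)
    for c,p,z in(("blue",(.648,-.0888),.01),("grey",(.505,-.094),0)):
        try:
            q=silc(im,c,p,z)[0]; print(k,c,q.round(),fit(im,c,np.array(p),z,150 if k=="wrist" else 22))
        except Exception as e: print(k,c,e)
    cv2.imwrite(f"pics/b_{k}.png",im["pixels"])
```

```text
[ 0.50409818 -0.09157344  0.11715947]
scene blue [184. 196.] (array([ 0.6359846 , -0.10541406]), np.int64(59), 351.4338512697723)
scene grey [227. 168.] (array([ 0.50549368, -0.09388839]), np.int64(413), 414.1021571769379)
wrist blue [456. 192.] (array([ 0.64952178, -0.08833463]), np.int64(3573), 3923.9164263932034)
wrist grey [255. 199.] (array([ 0.50475436, -0.09247258]), np.int64(3749), 3981.7929061442846)
top blue [320. 169.] (array([ 0.65045408, -0.0895106 ]), np.int64(289), 335.66583303175867)
top grey [317. 235.] (array([ 0.50369449, -0.10761159]), np.int64(810), 466.9376987598371)
```

View pics/b_wrist.png

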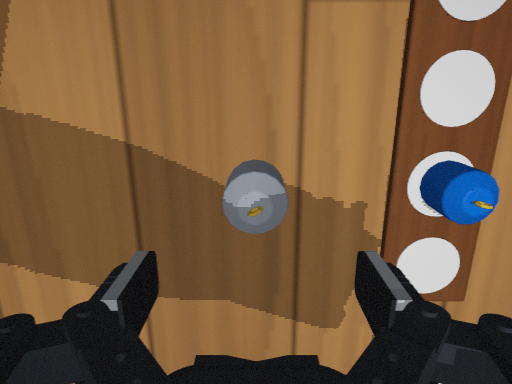

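Blue stands upright on mark_3 (wrist view, pixel 460,190), within about 1.5 mm. Grey is between the fingers at (255,197), so I'll grip it next.

step_arm(
  series=[
    [0,0,0,-0.05,0.02,0.8,1],
    [0,0,0,0,0,0.9,1],
    [0,0,0,0,0,0.9,1],
    [0,0,0,0,0,0.64,1],
    [0,0,0,0,0,0,-0.2],
    [0,0,0,0,0,0,-1],
    [0,0,0,0,0,0,-1],
    [0,0,0,0,0,0,-1],
  ],
  grip_force=80,
)

```text
t: 10.98
tool_pos: [0.5055, -0.0931, 0.0213]
eef_rot: [0.001, 0.709, 0.706, 0.0]
ft_force: [-3.1, 0.6, 4.3]
grip_width: 0.0427
gripper_force: 81.1
```

step_arm(
  series=[
    [0,0,0,0,0,0,-1],
    [0,0,0,0,0,-0.4,-1],
    [0,0,0,0,0,-0.8,-1],
    [0,0,0,-0.5,0,-0.2,-1],
    [0,0,0,-1,0.3,0,-1],
    [0,0,0,-0.65,0.9,0,-1],
    [0,0,0,0,0.9,0,-1],
    [0,0,0,0,0.9,0,-1],
  ],
)

```text
t: 11.98
tool_pos: [0.5954, -0.1591, 0.0617]
eef_rot: [-0.0, 0.709, 0.705, -0.0]
ft_force: [-0.1, -1.0, -5.2]
grip_width: 0.0434
gripper_force: 82.9
```

step_arm(
  series=[
    [0,0,0,0,0.9,0,-1],
    [0,0,0,0,0.85,0,-1],
    [0,0,0,0,0,0,-1],
    [0,0,0,0,0,0,-1],
    [0,0,0,0,0,0,-1],
  ],
)

```text
t: 12.6
tool_pos: [0.6466, -0.1583, 0.062]
eef_rot: [-0.0, 0.709, 0.706, -0.0]
ft_force: [0.9, 0.4, -3.9]
grip_width: 0.0429
gripper_force: 83.2
```

step_arm(
  series=[
    [0,0,0,-0.02,0.05,0.5,-1],
    [0,0,0,0,0,0.35,-1],
    [0,0,0,0,0,0.15,-1],
    [0,0,0,0,0,0,-1],
    [0,0,0,0,0,0,-1],
  ],
)

```text
t: 13.22
tool_pos: [0.6489, -0.1586, 0.032]
eef_rot: [0.0, 0.709, 0.706, 0.0]
ft_force: [-0.1, 0.7, -5.1]
grip_width: 0.0433
gripper_force: 83.3
```

step_arm(
  series=[
    [0,0,0,0,-0.02,0.05,-1],
    [0,0,0,0,0,0,-1],
    [0,0,0,0,0,0,-1],
  ],
)

```text
t: 13.6
tool_pos: [0.6488, -0.1587, 0.0314]
eef_rot: [0.001, 0.708, 0.706, 0.0]
ft_force: [0.1, 1.4, 5.2]
grip_width: 0.043
gripper_force: 84.2
```

step_arm(
  series=[
    [0,0,0,0,0,0,0.4],
    [0,0,0,0,0,0,1],
    [0,0,0,0,0,0,1],
    [0,0,0,0,0,-0.8,1],
    [0,0,0,0,0,-1,1],
    [0,0,0,0,0,-1,1],
    [0,0,0,0.6,-0.5,0,1],
    [0,0,0,1,-0.6,0,1],
  ],
  grip_force=50,
)

```text
t: 14.6
tool_pos: [0.6153, -0.1108, 0.1147]
eef_rot: [0.0, 0.709, 0.705, 0.0]
ft_force: [-0.1, 0.8, 0.1]
grip_width: 0.0856
gripper_force: 0.0
```

step_arm(
  series=[
    [0,0,0,1,-0.6,0,1],
    [0,0,0,1,-0.7,0,1],
    [0,0,0,1,-0.7,0,1],
    [0,0,0,1,-0.7,0,1],
    [0,0,0,1,-0.7,0,1],
    [0,0,0,1,-0.7,0,1],
    [0,0,0,0.6,-0.35,0,1],
    [0,0,0,0,0,0,1],
  ],
)

```text
t: 15.6
tool_pos: [0.4826, 0.0888, 0.1148]
eef_rot: [0.0, 0.708, 0.706, 0.0]
ft_force: [-0.2, -0.0, -0.1]
grip_width: 0.0856
gripper_force: 0.0
```

Run:
```python
from h import *
s=state();print(s["tool_pos"])
for k in("scene","wrist","top"):
    im=get_image(k)
    for c,p,z in(("blue",(.648,-.0888),.01),("grey",(.648,-.159),0.01),("yellow",(.4825,.0867),0)):
        try:
            q=silc(im,c,p,z)[0]; print(k,c,q.round(),fit(im,c,np.array(p),z,150 if k=="wrist" else 22))
        except Exception as e: print(k,c,"-")
    cv2.imwrite(f"pics/c_{k}.png",im["pixels"])
```

```text
[0.48256454 0.08882702 0.11481292]
scene blue [184. 196.] (array([ 0.63762693, -0.10641733]), np.int64(54), 351.98391106829513)
scene grey [163. 181.] (array([ 0.65332344, -0.16070006]), np.int64(654), 484.95562368584797)
scene yellow [291. 201.] (array([0.48313974, 0.08649104]), np.int64(129), 130.9049432335887)
wrist blue [446. 391.] (array([ 0.64034691, -0.07997207]), np.int64(3), 3046.767110016197)
wrist grey [437. 456.] (array([ 0.65200318, -0.05809584]), np.int64(2575), 4652.933233939111)
wrist yellow [254. 192.] (array([0.4823394 , 0.08762202]), np.int64(1005), 1036.1297017269535)
top blue [320. 169.] (array([ 0.65045408, -0.0895106 ]), np.int64(289), 335.66583303175867)
top grey [353. 172.] (array([ 0.6453816 , -0.15710696]), np.int64(584), 495.0802070738282)
top yellow -
```

View pics/c_wrist.png

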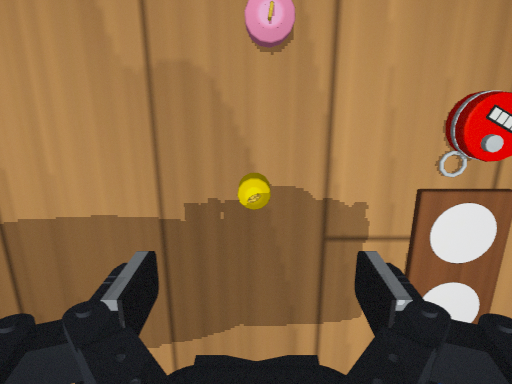

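Yellow is at (254,190) between the fingers. I'll go low to grip its straight sides.

step_arm(
  series=[
    [0,0,0,-0.06,0,0.8,1],
    [0,0,0,0,0,0.9,1],
    [0,0,0,0,0,0.9,1],
    [0,0,0,0,0,0.7,1],
    [0,0,0,0,0,0.3,0.2],
    [0,0,0,0,0,0,-0.2],
    [0,0,0,0,0,0,-1],
    [0,0,0,0,0,0,-1],
  ],
)

```text
t: 16.75
tool_pos: [0.4834, 0.0861, 0.0076]
eef_rot: [0.001, 0.709, 0.706, 0.001]
ft_force: [-0.1, -0.7, 3.1]
grip_width: 0.0225
gripper_force: 48.8
```

step_arm(
  series=[
    [0,0,0,0,0,0,-1],
    [0,0,0,0,0,0,-1],
  ],
)

```text
t: 17.0
tool_pos: [0.4834, 0.0861, 0.0076]
eef_rot: [0.001, 0.709, 0.706, 0.001]
ft_force: [-1.1, -0.5, 7.1]
grip_width: 0.0221
gripper_force: 49.1
```

step_arm(
  series=[
    [0,0,0,0,0,-0.4,-1],
    [0,0,0,0,0,-0.9,-1],
    [0,0,0,-0.6,0.4,-0.2,-1],
    [0,0,0,-0.55,0.9,0,-1],
    [0,0,0,0,0.9,0,-1],
    [0,0,0,0,0.9,0,-1],
    [0,0,0,0,0.9,0,-1],
    [0,0,0,0,0.9,0,-1],
  ],
)

```text
t: 18.0
tool_pos: [0.631, 0.0499, 0.0512]
eef_rot: [0.0, 0.709, 0.706, -0.0]
ft_force: [-0.2, -0.4, -0.5]
grip_width: 0.0222
gripper_force: 49.3
```

step_arm(
  series=[
    [0,0,0,0,0.6,0,-1],
    [0,0,0,0,0,0,-1],
    [0,0,0,0,0,0,-1],
    [0,0,0,0,0,0,-1],
  ],
)

```text
t: 18.5
tool_pos: [0.647, 0.0509, 0.0517]
eef_rot: [-0.0, 0.709, 0.706, -0.0]
ft_force: [-0.5, 0.1, -0.9]
grip_width: 0.0221
gripper_force: 49.3
```

Run:
```python
from h import *
print(state()["tool_pos"],state()["grip_width"])
im=get_image("wrist");cv2.imwrite("pics/d.png",im["pixels"])
print(proj(im,np.array([.6488,.051,.01])))
```

```text
[0.64697771 0.05085505 0.05165774] 0.022085137297926775
[257.80898392 220.74990627]
```

View pics/d.png

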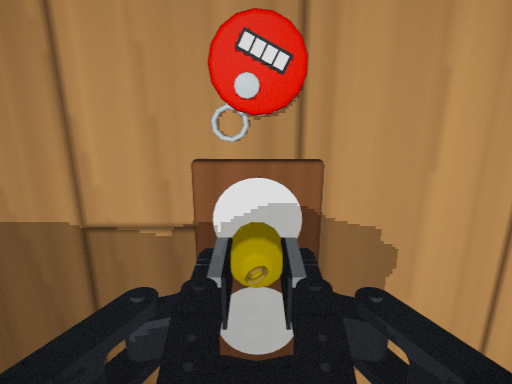

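Yellow is held upright at (256,255), with mark_1 below it at (258,222). I'll lower it.

step_arm(
  series=[
    [0,0,0,-0.02,0.05,0.6,-1],
    [0,0,0,0,0,0.4,-1],
    [0,0,0,0,0,0.1,-1],
    [0,0,0,0,0,0,-1],
    [0,0,0,0,0,0,-1],
  ],
)

```text
t: 19.18
tool_pos: [0.649, 0.0505, 0.0182]
eef_rot: [-0.0, 0.708, 0.706, -0.0]
ft_force: [0.3, -1.1, -0.9]
grip_width: 0.0221
gripper_force: 49.3
```

step_arm(
  series=[
    [0,0,0,0,0,0.05,-1],
    [0,0,0,0,0,0,-1],
    [0,0,0,0,0,0,-1],
  ],
)

```text
t: 19.55
tool_pos: [0.6492, 0.0505, 0.0176]
eef_rot: [0.0, 0.709, 0.706, 0.0]
ft_force: [-2.0, 0.8, 4.6]
grip_width: 0.0224
gripper_force: 49.9
```

step_arm(
  series=[
    [0,0,0,0,0,0,0],
    [0,0,0,0,0,0,0.7],
    [0,0,0,0,0,0,1],
    [0,0,0,0,0,-0.8,1],
    [0,0,0,0,0,-1,1],
    [0,0,0,0,0,-1,1],
    [0,0,0,0.4,-0.5,-0.4,1],
    [0,0,0,0.9,-0.8,0,1],
  ],
  grip_force=60,
)

```text
t: 20.55
tool_pos: [0.6097, 0.0898, 0.1133]
eef_rot: [0.0, 0.709, 0.705, 0.0]
ft_force: [0.1, 0.2, 0.4]
grip_width: 0.0856
gripper_force: 0.0
```

step_arm(
  series=[
    [0,0,0,1,-0.8,0,1],
    [0,0,0,1,-0.8,0,1],
    [0,0,0,1,-0.8,0,1],
    [0,0,0,1,-0.8,0,1],
    [0,0,0,1,-0.8,0,1],
    [0,0,0,0.6,-0.8,0,1],
    [0,0,0,0.4,-0.37,0,1],
    [0,0,0,0,0,0,1],
  ],
)

```text
t: 21.55
tool_pos: [0.455, 0.2708, 0.1129]
eef_rot: [-0.0, 0.708, 0.706, -0.0]
ft_force: [-0.1, 0.5, -0.3]
grip_width: 0.0855
gripper_force: 0.0
```

Run:
```python
from h import *
s=state();print(s["tool_pos"])
for k in("scene","wrist","top"):
    im=get_image(k)
    for c,p,z in(("blue",(.648,-.0888),.01),("yellow",(.6488,.051),0.01),("green",(.455,.2695),0)):
        try:
            q=silc(im,c,p,z)[0]; print(k,c,q.round(),fit(im,c,np.array(p),z,150 if k=="wrist" else 22))
        except Exception as e: print(k,c,"-")
    cv2.imwrite(f"pics/e_{k}.png",im["pixels"])
```

```text
[0.45498192 0.27083002 0.11291269]
scene blue [184. 196.] (array([ 0.63747944, -0.10549897]), np.int64(60), 352.2209144392982)
scene yellow [229. 230.] (array([0.65027635, 0.05054452]), np.int64(135), 161.64675995591097)
scene green [369. 234.] (array([0.45549613, 0.26877306]), np.int64(245), 279.95335769909434)
wrist blue -
wrist yellow -
wrist green [254. 194.] (array([0.45497982, 0.27050879]), np.int64(1608), 1807.7761309861671)
top blue [320. 169.] (array([ 0.65041763, -0.08944502]), np.int64(288), 335.65261514275335)
top yellow [256. 162.] (array([0.64997023, 0.05161887]), np.int64(104), 125.70721445779782)
top green [143. 239.] (array([0.45450275, 0.27005913]), np.int64(210), 236.91177607688587)
```

View pics/e_wrist.png

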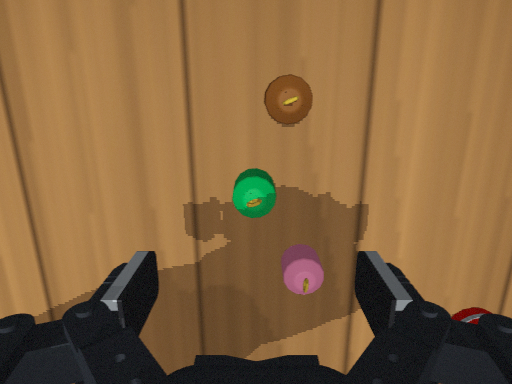

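Green at (254,193) is well aligned. Pink (302,270) and brown (288,99) are clear of the fingers.

step_arm(
  series=[
    [0,0,0,-0.04,0,0.8,1],
    [0,0,0,0,0,0.9,1],
    [0,0,0,0,0,0.9,1],
    [0,0,0,0,0,0.63,1],
    [0,0,0,0,0,0.2,0.2],
    [0,0,0,0,0,0,-0.2],
    [0,0,0,0,0,0,-1],
    [0,0,0,0,0,0,-1],
  ],
)

```text
t: 22.7
tool_pos: [0.4564, 0.2691, 0.0113]
eef_rot: [0.0, 0.709, 0.706, 0.001]
ft_force: [-0.8, -1.9, 5.8]
grip_width: 0.0293
gripper_force: 59.5
```

step_arm(
  series=[
    [0,0,0,0,0,0,-1],
    [0,0,0,0,0,0,-1],
  ],
)

```text
t: 22.95
tool_pos: [0.4564, 0.2691, 0.0112]
eef_rot: [0.001, 0.709, 0.706, 0.001]
ft_force: [-1.0, -1.8, 6.7]
grip_width: 0.0294
gripper_force: 59.6
```

step_arm(
  series=[
    [0,0,0,0,0,-0.4,-1],
    [0,0,0,0,0,-0.9,-1],
    [0,0,0,0,0,-1,-1],
    [0,0,0,0,0,-0.7,-1],
    [0,0,0,-0.6,0.4,0,-1],
    [0,0,0,-0.9,0.6,0,-1],
    [0,0,0,-0.9,0.6,0,-1],
    [0,0,0,-0.9,0.6,0,-1],
  ],
)

```text
t: 23.95
tool_pos: [0.522, 0.169, 0.1011]
eef_rot: [0.0, 0.708, 0.706, 0.0]
ft_force: [0.6, 0.7, -2.2]
grip_width: 0.0289
gripper_force: 59.7
```

step_arm(
  series=[
    [0,0,0,-0.9,0.6,0,-1],
    [0,0,0,-0.9,0.6,0,-1],
    [0,0,0,-0.9,0.6,0,-1],
    [0,0,0,-0.9,0.6,0,-1],
    [0,0,0,-0.9,0.6,0,-1],
    [0,0,0,-0.9,0.6,0,-1],
    [0,0,0,-0.9,0.65,0,-1],
    [0,0,0,0,0,0,-1],
  ],
)

```text
t: 24.95
tool_pos: [0.6492, -0.0216, 0.1005]
eef_rot: [0.0, 0.709, 0.705, 0.0]
ft_force: [-0.0, -0.4, -1.8]
grip_width: 0.0293
gripper_force: 59.7
```

step_arm(
  series=[
    [0,0,0,0,0,0,-1],
    [0,0,0,0,0,0,-1],
  ],
)

```text
t: 25.2
tool_pos: [0.6478, -0.0189, 0.1006]
eef_rot: [-0.0, 0.708, 0.706, 0.0]
ft_force: [-0.2, -0.2, -2.3]
grip_width: 0.0284
gripper_force: 59.7
```

step_arm(
  series=[
    [0,0,0,-0.02,0.02,0.8,-1],
    [0,0,0,0,0,0.9,-1],
    [0,0,0,0,0,0.7,-1],
    [0,0,0,0,0,0.2,-1],
    [0,0,0,0,0,0,-1],
    [0,0,0,0,0,0,-1],
  ],
)

```text
t: 25.95
tool_pos: [0.6493, -0.0201, 0.0231]
eef_rot: [0.001, 0.708, 0.706, 0.0]
ft_force: [0.1, 0.3, -1.9]
grip_width: 0.0293
gripper_force: 59.8
```

step_arm(
  series=[
    [0,0,0,0,0,0.04,-1],
    [0,0,0,0,0,0,-1],
    [0,0,0,0,0,0,-1],
  ],
)

```text
t: 26.32
tool_pos: [0.6491, -0.0203, 0.0213]
eef_rot: [0.0, 0.709, 0.706, 0.0]
ft_force: [0.4, 0.1, 1.4]
grip_width: 0.0291
gripper_force: 60.0
```

step_arm(
  series=[
    [0,0,0,0,0,0,0],
    [0,0,0,0,0,0,0.7],
    [0,0,0,0,0,0,1],
    [0,0,0,0,0,-0.8,1],
    [0,0,0,0,0,-1,1],
    [0,0,0,0,0,-1,1],
    [0,0,0,0,-0.5,-0.4,1],
    [0,0,0,0,-1,0,1],
  ],
)

```text
t: 27.32
tool_pos: [0.6033, -0.0202, 0.1171]
eef_rot: [0.0, 0.708, 0.706, 0.0]
ft_force: [-0.2, 0.9, -0.1]
grip_width: 0.0854
gripper_force: 0.0
```

step_arm(
  series=[
    [0,0,0,0,-1,-0.4,1],
    [0,0,0,0,-1,-0.4,1],
    [0,0,0,0,-1,-0.4,1],
    [0,0,0,0,-1,0,1],
    [0,0,0,0,-1,0,1],
    [0,0,0,0,-1,0,1],
    [0,0,0,0,0,0,1],
    [0,0,0,0,0,0,1],
  ],
)

```text
t: 28.32
tool_pos: [0.4237, -0.0194, 0.1528]
eef_rot: [0.0, 0.709, 0.706, 0.0]
ft_force: [-0.3, -0.1, 0.3]
grip_width: 0.0854
gripper_force: 0.0
```

Run:
```python
from h import *
s=state();print(s["tool_pos"])
T=dict(yellow=(.6488,.051),green=(.6484,-.019),blue=(.648,-.0888),grey=(.6477,-.1588))
ims={k:get_image(k) for k in("scene","wrist","top")}
for k,im in ims.items():
    for c,p in T.items():
        try: print(k,c,silc(im,c,p,.01)[0].round(),fit(im,c,np.array(p),.01,60 if k=="wrist" else 22))
        except Exception: print(k,c,"-")
    for n,z in(("clicker",0),("dish",0)):
        for r in spot_point(im,n)[:1]: print(k,n,ground(im,r["pixel"],z)[:2].round(4))
a=ims["top"]["pixels"][130:220,190:420];b=ims["scene"]["pixels"][120:290,110:310]
a=cv2.resize(a,(690,270),interpolation=cv2.INTER_CUBIC);b=cv2.resize(b,(360,306))
w=cv2.resize(ims["wrist"]["pixels"],(408,306))
cv2.imwrite("pics/f.png",np.vstack([np.pad(a,((0,0),(0,78),(0,0))),np.hstack([b,w])]))
```

```text
[ 0.4237174  -0.01944707  0.15282236]
scene yellow [229. 230.] (array([0.65027635, 0.05054452]), np.int64(135), 161.64675995591097)
scene green -
scene blue [184. 196.] (array([ 0.63843781, -0.10532682]), np.int64(72), 352.80553375475574)
scene grey [164. 181.] (array([ 0.65320805, -0.16086828]), np.int64(653), 484.7953563199844)
scene dish [ 0.6532 -0.2447]
wrist yellow -
wrist green [525. 180.] (array([ 0.63181021, -0.0176212 ]), np.int64(351), 2055.5644113277085)
wrist blue [511. 258.] (array([ 0.63590052, -0.08458984]), np.int64(1271), 2856.289857244352)
wrist grey [497. 328.] (array([ 0.63175766, -0.19953634]), np.int64(1654), 3461.595017096959)
top yellow [256. 162.] (array([0.65009436, 0.05158993]), np.int64(105), 125.70978640532121)
top green [288. 165.] (array([ 0.64992395, -0.01969762]), np.int64(170), 213.22122042393312)
top blue [320. 169.] (array([ 0.65045408, -0.0895106 ]), np.int64(289), 335.66583303175867)
top grey [353. 172.] (array([ 0.64547058, -0.15711629]), np.int64(582), 495.08180632139556)
top clicker [0.6444 0.1328]
top dish [ 0.6438 -0.2398]
```

View pics/f.png

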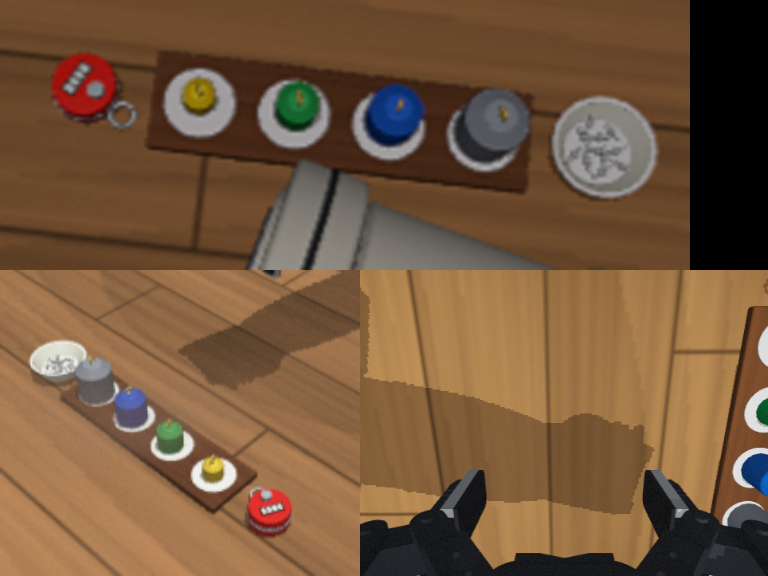

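All four stand upright on their marks: yellow next to the clicker, then green, blue and grey next to the dish. The visible offsets fit parallax, the gripper is open and clear, and the clicker and dish have not moved.

```bash
python3 -c "
from station import *
print(finish_job())"
```

```text
the job is handed in; nothing more can be done
None
```

The job is handed in: yellow, green, blue and grey stand upright on marks 1 to 4 (smallest by the clicker, biggest by the dish), each centred to about 1–2 mm by my measurements, with the clicker and dish untouched, everything let go, and about 28 s used of the 93 s.

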